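# Find the good valve spring on the tester and fit it

### The job

Working from the robot's left to its right, press each of the three spring cartridges on the tester down until its cap is level with the bar that marks the height, hold it there for half a second and read the force, without squashing it well past the mark. Then take the one that pushes back with about 11 N and set it gently, upright and fully home, in the open bore of the supply valve; let go, leave the other two standing on the tester and disturb nothing else.

Things in the scene. Friction and masses are not known exactly. Their poses are not given: they have to be found in the camera images.
- tester: low grey spring tester fixed to the floor, base 130 x 365 x 24 mm, origin on its underside; x away from the robot, y to the robot's left. Its weighing plate (aluminium, 100 x 280 mm, top 45 mm above the origin unloaded) carries three cartridges in a row at about y = +85, 0, -85 mm, x = 0. Left end (y = +154 to +224 mm): 45 mm high dial box, dial centre at y = 189 mm
- mark_bar (a point): middle of the upper edge of the dark horizontal bar (6 mm thick, 262 mm long along the tester's y) that stands on the plate 47 mm beyond the row of cartridges; this edge, 48 mm above the plate, is the height mark. Plate, bar and cartridges sink together under load
- plate (a joint): how far the weighing plate (and the bar on it) has sunk under load, in m: 0 with the three cartridges merely standing on it, 1 mm for each 2.5 N pressed on it (0.0004 m per N); 12 mm at most. It springs back
- needle (a joint): the black needle of the white dial, in rad: 0 unloaded (pointing at the robot), 0.08 rad for each newton pressed on the plate, turning clockwise seen from above
- bore_floor (a point): centre of the floor of the open round bore in the top of the steel supply valve, 15 mm below the bore's mouth, 20 mm above the cupboard floor; bore 40 mm wide; z up
- spring_a: one of three look-alike brass cartridges (90 g) standing on the plate in any order: round foot 36 mm wide, 10 mm high; exposed coil; flat-topped round cap 30 mm wide, 26 mm high, sliding over the coil. 60 mm tall when free. Origin: centre of the underside, z up. At the mark one pushes back 6 N, one 11 N, one 17 N; only pressing tells them apart. Grip and lift it by the cap
- cap_a (a joint): how far the cap of spring_a is pressed towards its foot, in m: 0 free (60 mm tall), 0.012 level with the bar (48 mm tall, the mark), 0.018 solid. The push grows evenly from a small preload (1/7 of the push at the mark)
- spring_b: one of three look-alike brass cartridges (90 g) standing on the plate in any order: round foot 36 mm wide, 10 mm high; exposed coil; flat-topped round cap 30 mm wide, 26 mm high, sliding over the coil. 60 mm tall when free. Origin: centre of the underside, z up. At the mark one pushes back 6 N, one 11 N, one 17 N; only pressing tells them apart. Grip and lift it by the cap
- cap_b (a joint): how far the cap of spring_b is pressed towards its foot, in m: 0 free (60 mm tall), 0.012 level with the bar (48 mm tall, the mark), 0.018 solid. The push grows evenly from a small preload (1/7 of the push at the mark)
- spring_c: one of three look-alike brass cartridges (90 g) standing on the plate in any order: round foot 36 mm wide, 10 mm high; exposed coil; flat-topped round cap 30 mm wide, 26 mm high, sliding over the coil. 60 mm tall when free. Origin: centre of the underside, z up. At the mark one pushes back 6 N, one 11 N, one 17 N; only pressing tells them apart. Grip and lift it by the cap
- cap_c (a joint): how far the cap of spring_c is pressed towards its foot, in m: 0 free (60 mm tall), 0.012 level with the bar (48 mm tall, the mark), 0.018 solid. The push grows evenly from a small preload (1/7 of the push at the mark)
- valve: steel supply valve fixed to the cupboard floor, block 70 x 70 x 35 mm, origin centre of its underside, with the bore in its top; a copper pipe stub (60 mm) leaves towards its +x and a round chrome knob (34 mm wide, reaching 71 mm from the centre) sits on its -y side
- bottle: bystander: blue glass swing-top bottle, 66 mm wide, 205 mm tall, upright on the grey shelf riser at the right (riser top 120 mm high); origin under its centre
- tin: bystander: steel tin 70 mm wide, 100 mm tall, on the riser; origin under its centre
- scoop: bystander: white plastic scoop lying beyond the tester, about 185 mm long, 55 mm wide, 32 mm high; origin near its middle, length along its x
- brush: bystander: black bottle brush lying down, 260 mm long, 38 mm high; origin under its middle, length along its x
- wrench: bystander: steel wrench lying beyond the valve, length along its x
- seal: bystander: black rubber ring 44 mm wide, 7 mm high, lying flat between tester and valve
- bowl: bystander: white bowl 110 mm wide, 45 mm high, at the left
- plug: bystander: black rubber sink plug 52 mm wide, 24 mm high, between the robot and the valve
Not all that is in view belongs to the job. What is shaped like the spring_b but pink or red is not meant. What is shaped like the spring_c but green is not meant.

How it is judged:
By the outcome, as a careful person would: the job done as asked, in the order asked, and still so for the second after the job is handed in, with the robot touching nothing.
It also fails if it takes over 69 s, if anything falls off the work surface, if the arm or the gripper's body presses on something with over 40 N, if the wrist force passes 120 N, or if a joint passes its speed limit or range.

### The arm

A 7-joint arm with a two-finger parallel gripper is mounted at the origin on the work surface. World frame = base frame: x ahead of the robot, y to its left, z up, the work surface at z = 0. Lengths are in mm, angles in degrees, forces in N, time in s.
With the tool pointing down it reaches from about 400 to 875 mm from the base axis. Payload 4.4 kg.
Tool frame: the origin (TCP) lies on the centre line of the jaws, within the pads' length; the fingertips stand 25 mm ahead of it and the grasp point (between the pads) lies 6 mm ahead of it; z points along the fingers, y is the direction in which the jaws open and shut (so a half turn about z gives the same grasp; the last joint's range is limited). The gripper opens to 85 mm and grips with 20 to 120 N. Pads are 22 mm wide; open, the fingers measure 114 mm over their backs; the gripper's body (76 mm by 85 mm) begins 54 mm behind the grasp point. The pads swing forward as they close: fully open they stand 13 mm farther back than shut.
Start: joints at [68.709, 36.005, 2.206, 86.941, -1.547, 57.084, -1.146], TCP at [195.715, -619.85, 223.513] pointing down, gripper open.
Joint ranges: [-175.42, 175.42], [-21.48, 121.26], [-71.46, 75.88], [10.55, 141.38], [-63.04, 243.04], [13.31, 113.54], [-168.57, 168.57]. Speed limits (degrees/s): [147.25, 147.25, 180, 180, 180, 180, 180].

### API

Orientations are given as a 3x3 rotation matrix whose columns are the frame's x, y, z axes.
In Python, from plant import arm, viewer gives the robot as it stands.
- The arm moves only by the tool move_arm, never from a script. Its argument "series" is text: rows parted by semicolons, each of 7 numbers parted by spaces: the finger opening in m, from 0 to 0.0854, then the shift along the tool's x, y, z in m, then the turn, a rotation vector about the tool's x, y, z in rad. A call has exactly 8 rows; each row shifts and turns the pose as measured when the row begins, along the tool's axes as they then stand; what a row does not reach is not made up. A row lasts 1/12 s, in which the tool goes at most 41.7 mm and 7.16 degrees, less where a joint would pass 70% of its speed; a pose out of reach is approached as far as the arm can. A call with a gripper value outside its range is refused whole. The fingers move at their own pace and stop on an object; "grip_force" is the grip in N (left out, the last holds). Time passes only in rows, so rows that do not move let the fingers close, or fill a call up. It gives the time, the measured TCP pose, the force and the opening at its end, in the units of the state.
- arm.observe(): the state, without advancing time (a new reading comes with each control period).
- viewer.read_camera(name): name is "scene" or "top" or "wrist"; returns a dict with "frame" (480x640x3 uint8, blue, green, red), "fx", "fy", "cx", "cy" (pixels), "rvec" (rotation vector, rad) and "tvec" (3), from world to camera coordinates, as OpenCV has them. Camera axes: x right, y down, z forward; pixel columns grow to the right and rows downward; lengths in mm; the calibration is good to about 2 mm. The wrist camera is an equidistant fisheye: a pixel r from the principal point sees the ray r / f radians off the axis. A picture is of the moment at which its call begins. There is no depth.
- arm.job_done(): hands the job in, once; it reports no verdict.
The state is a dict: "time": time; "joint_positions": joint angles; "qd": joint speeds; "joint_efforts": joint torques, N m; "eef_pos": TCP position; "tool_rot": TCP orientation; "wrist_force": force on the tool from outside, world axes, zero at the start; "wrist_torque": the same for the moment, N m; "grip_width": opening from 0.0 (shut) to 1.0 (fully open).
Only numpy, scipy, OpenCV 4.12 (cv2) and the standard library are available. Lean on these libraries where they do the work, as an engineer would, in place of code of your own. Each camera call takes 0.05 s, during which the arm holds its last target. There are 200 camera calls.

## Working session

There is one attempt and no reset: what is moved stays moved. The work goes in short steps, Python scripts to look and compute and a tool call to move; the robot and the scene stay as the last step left them, time stands still between calls to the robot, and variables do not carry over. Pictures are saved under pics/ and viewed, about 8 in all and at most 12, crops included, and the job is handed in when it is done.

Besides the shell and the picture viewer there is one more tool, called after "Call:" as name(argument=value, ...) on one line, values as JSON. move_arm: Moves the arm, as the interface text tells. Its arguments: {"type":"object","properties":{"series":{"type":"string"},"grip_force":{"type":"number"}},"required":["series"]}

```bash
ls; mkdir -p pics
python3 - <<'E'
from plant import arm, viewer
import cv2
s=arm.observe()
for k in s: print(k,s[k])
for n in("scene","top"):
    c=viewer.read_camera(n); cv2.imwrite(f"pics/{n}0.png",c["frame"])
    print(n,{k:c[k] for k in c if k!="frame"})
E
```

```text
pics
time 0.0
joint_positions [68.71048286 36.06087897  2.20044741 86.99713841 -1.54497181 57.08468223
 -1.1445844 ]
qd [ 0.02163693  0.09195529 -0.01529712 -0.03558257  0.03356537 -0.02240609
 -0.07936736]
joint_efforts [ 1.67958606e-03 -5.63402832e+01  1.22570794e+00 -1.93450159e+01
  1.07567574e-02  1.03239011e-02 -6.04616091e-06]
eef_pos [ 195.50751577 -619.20739451  222.55989653]
tool_rot [[ 9.53593164e-01  3.01097464e-01 -6.28618064e-04]
 [ 3.01098118e-01 -9.53591330e-01  1.87068864e-03]
 [-3.61851313e-05 -1.97315161e-03 -9.99998053e-01]]
wrist_force [-0.04980295 -0.39995801  0.52050547]
wrist_torque [ 0.00143048  0.01316844 -0.04437846]
grip_width 1.0005353054654882
scene {'fx': 494.16504636998167, 'fy': 494.16504636998167, 'cx': 331.14606698539393, 'cy': 239.49901100202788, 'rvec': array([ 1.3961157 ,  1.86166182, -1.04177457]), 'tvec': array([ 143.6944639 , -182.97333183, 1824.22057219])}
top {'fx': 516.718785741519, 'fy': 516.718785741519, 'cx': 316.10369537540885, 'cy': 245.00869921362502, 'rvec': array([ 2.03284834, -2.1870763 ,  0.23742648]), 'tvec': array([  15.69360168,  564.39098484, 1351.26753865])}
```

View pics/scene0.png

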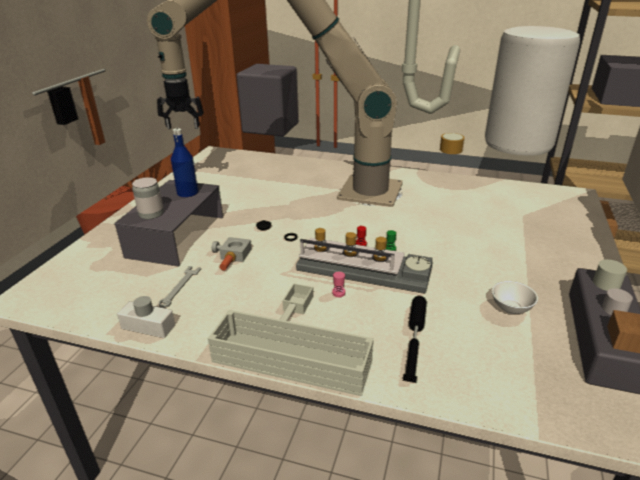

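View pics/top0.png

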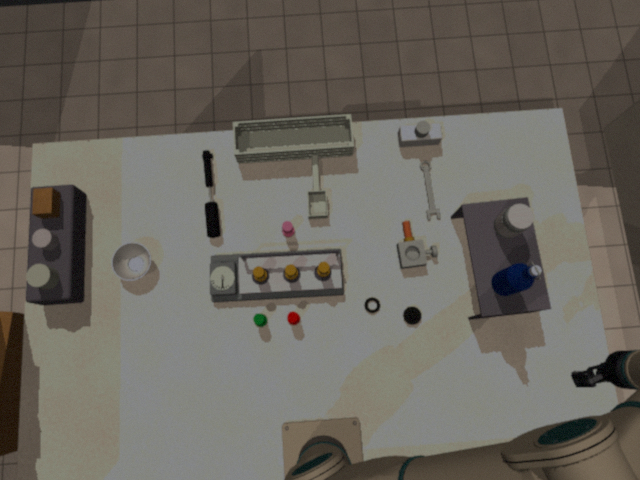

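Top view: brass cartridges are at (260,275), (291,272) and (324,270) on the tester, and the valve is at (412,253). The pink (288,229), red (293,318) and green (260,320) look-alikes stand off the tester, so they are excluded. Next I'll view an enlarged crop.

```bash
cat > h.py <<'E'
import numpy as np, cv2
from plant import arm, viewer
def ray(c,u,v,fish=False):
    R=cv2.Rodrigues(np.array(c["rvec"],float))[0]; t=np.array(c["tvec"],float)
    x=(u-c["cx"])/c["fx"]; y=(v-c["cy"])/c["fy"]
    if fish:
        r=np.hypot(x,y); d=np.array([x/r*np.sin(r),y/r*np.sin(r),np.cos(r)]) if r>1e-9 else np.array([0,0,1.])
    else: d=np.array([x,y,1.])
    return -R.T@t, R.T@d
def onz(c,u,v,z,fish=False):
    o,d=ray(c,u,v,fish); return o+d*(z-o[2])/d[2]
def proj(c,p,fish=False):
    R=cv2.Rodrigues(np.array(c["rvec"],float))[0]; q=R@np.array(p,float)+np.array(c["tvec"],float)
    if fish:
        r=np.hypot(q[0],q[1]); k=np.arctan2(r,q[2])/r; return np.array([c["cx"]+c["fx"]*q[0]*k,c["cy"]+c["fy"]*q[1]*k])
    return np.array([c["cx"]+c["fx"]*q[0]/q[2],c["cy"]+c["fy"]*q[1]/q[2]])
E
python3 - <<'E'
from h import *
import pickle
c=viewer.read_camera("top"); pickle.dump(c,open("top.pkl","wb"))
f=c["frame"][215:320,200:450]
cv2.imwrite("pics/top_crop.png",cv2.resize(f,None,fx=3.2,fy=3.2,interpolation=cv2.INTER_CUBIC))
E
```

```text
(no output)
```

View pics/top_crop.png

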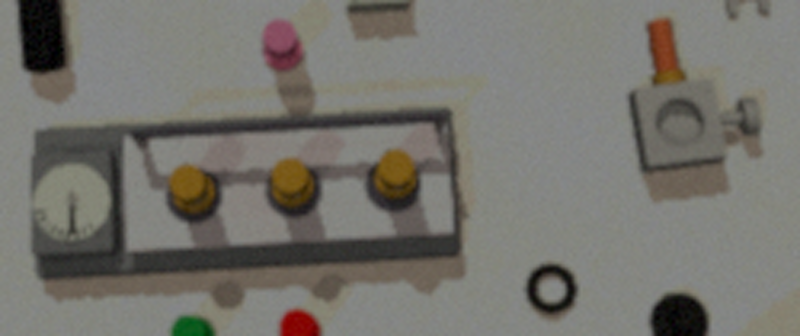

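Crop: the cap tops are at about (192,184), (291,178) and (397,167). The dial is at (72,203), with its needle pointing at the robot. The bore mouth is at (681,121).

Run:
```python
from h import *
import pickle
c=pickle.load(open("top.pkl","rb"))
np.set_printoptions(precision=1,suppress=True)
def P(n,x,y,z): print(n,onz(c,200+(x+.5)/3.2-.5,215+(y+.5)/3.2-.5,z))
for x,y in((192,184),(291,178),(397,167)):P("cap",x,y,105)
for x,y in((194,196),(293,190),(393,184)):P("foot",x,y,52)
P("dial",72,203,45);P("bore",681,121,35)
for x,y in((631,92),(714,82),(724,158),(642,168)):P("v",x,y,35)
for x,y in((36,131),(450,111),(460,252),(42,276)):P("base",x,y,24)
print("cam",ray(c,0,0)[0])
```

```text
cap [492.7 127.8 105. ]
cap [491.8  46.7 105. ]
cap [494.5 -40.4 105. ]
foot [491.4 131.8  52. ]
foot [490.4  47.7  52. ]
foot [489.4 -37.4  52. ]
dial [494.1 236.4  45. ]
bore [ 529.1 -291.3   35. ]
v [ 557.9 -250.8   35. ]
v [ 561.5 -323.9   35. ]
v [ 493.9 -324.6   35. ]
v [ 490.4 -253.1   35. ]
base [563.4 269.2  24. ]
base [554.8 -92.8  24. ]
base [430.7 -91.1  24. ]
base [436.3 267.8  24. ]
cam [ 262.6   -2.6 1440.7]
```

Geometry checks out: cap row spacing is about 85 mm, and the tester yaw is about -1.2°. Estimated positions:
- Left cartridge: about (492, 129)
- Middle cartridge: (491, 47)
- Right cartridge: (492, -39)
- Valve bore: (529, -291)

I'll start moving with the fingers shut.

Call:
move_arm(series="0 0.028 -0.0265 0 0 0 0;0 0.028 -0.0265 0 0 0 0;0 0.028 -0.0265 0 0 0 0;0 0.028 -0.0265 0 0 0 0;0 0.028 -0.0265 0 0 0 0;0 0.028 -0.0265 0 0 0 0;0 0.028 -0.0265 0 0 0 0;0 0.028 -0.0265 0 0 0 0", grip_force=40)

```text
time: 0.82
eef_pos: [342.9, -348.5, 218.1]
tool_rot: [[0.959, 0.282, -0.007], [0.282, -0.959, -0.003], [-0.007, 0.001, -1.0]]
wrist_force: [0.8, 0.4, 0.2]
grip_width: -0.002
```

Call:
move_arm(series="0 0.021 -0.0325 0 0 0 0.0384;0 0.020 -0.033 0 0 0 0.0384;0 0.0185 -0.034 0 0 0 0.0384;0 0.017 -0.0345 0 0 0 0.0384;0 0.0155 -0.0355 0 0 0 0.0384;0 0.014 -0.036 0 0 0 0.0384;0 0.0125 -0.0365 0 0 0 0.0384;0 0.011 -0.037 0 0 0 0.0384")

```text
time: 1.48
eef_pos: [433.9, -37.5, 216.7]
tool_rot: [[0.999, -0.035, -0.004], [-0.035, -0.999, -0.004], [-0.004, 0.004, -1.0]]
wrist_force: [1.2, -0.7, 0.4]
grip_width: -0.004
```

```bash
cat > go.py <<'E'
import sys; from h import *
from scipy.spatial.transform import Rotation as Ro
x,y,z,yaw=map(float,sys.argv[1:5])
s=arm.observe(); R=np.array(s["tool_rot"]); d=R.T@(np.array([x,y,z])-s["eef_pos"])
a=np.radians(yaw); T=np.array([[np.cos(a),np.sin(a),0],[np.sin(a),-np.cos(a),0],[0,0,-1]])
np.set_printoptions(precision=4,suppress=True)
print("t",round(s["time"],2),"pos",np.round(s["eef_pos"],1),"F",np.round(s["wrist_force"],2)); print("d",d,"rot",Ro.from_matrix(R.T@T).as_rotvec(),"j",np.round(s["joint_positions"]))
E
python3 go.py 492 130 160 -1.2
```

```text
t 1.48 pos [433.9 -37.5 216.7] F [ 1.24 -0.71  0.37]
d [  52.4083 -169.6231   55.8623] rot [ 0.0038  0.0038 -0.0141] j [ -1.  19.   3. 120.  -1.  41. -89.]
```

Call:
move_arm(series="0 0.0087 -0.0283 0.008 0.0006 0.0006 -0.0023;0 0.0087 -0.0283 0.008 0.0006 0.0006 -0.0023;0 0.0087 -0.0283 0.008 0.0006 0.0006 -0.0023;0 0.0087 -0.0283 0.008 0.0006 0.0006 -0.0023;0 0.0087 -0.0283 0.008 0.0006 0.0006 -0.0023;0 0.0087 -0.0283 0.008 0.0006 0.0006 -0.0023;0 0 0 0 0 0 0;0 0 0 0 0 0 0")

```text
time: 2.15
eef_pos: [493.6, 151.9, 166.0]
tool_rot: [[1.0, -0.006, 0.003], [-0.006, -1.0, 0.005], [0.003, -0.005, -1.0]]
wrist_force: [0.5, -1.7, 0.5]
grip_width: 0.004
```

```bash
python3 go.py 492 130 160 -1.2
python3 - <<'E'
from h import *
c=viewer.read_camera("wrist"); print({k:c[k] for k in c if k!="frame"})
cv2.imwrite("pics/w1.png",c["frame"])
print(arm.observe()["wrist_force"],arm.observe()["time"])
for p in((492,129,105),(491,47,105),(492,-39,105)): print(proj(c,p,True))
import pickle; pickle.dump(c,open("w1.pkl","wb"))
E
```

```text
t 2.15 pos [493.6 151.9 166. ] F [ 0.52 -1.73  0.53]
d [-1.486  21.9642  5.9262] rot [-0.0047 -0.0034  0.015 ] j [ -21.   30.    2.  112.   -2.   38. -109.]
{'fx': 371.64829954431775, 'fy': 371.64829954431775, 'cx': 321.7099345750983, 'cy': 238.83771267124402, 'rvec': array([-2.04414574,  2.05615199,  0.33847017]), 'tvec': array([156.08005324, 443.74193765, 480.67685113])}
[-0.25101487  1.13688028  0.59376132] 2.2
[359.76287202 256.3571701 ]
[483.45914599 256.16915607]
[583.14914101 252.40206103]
```

View pics/w1.png

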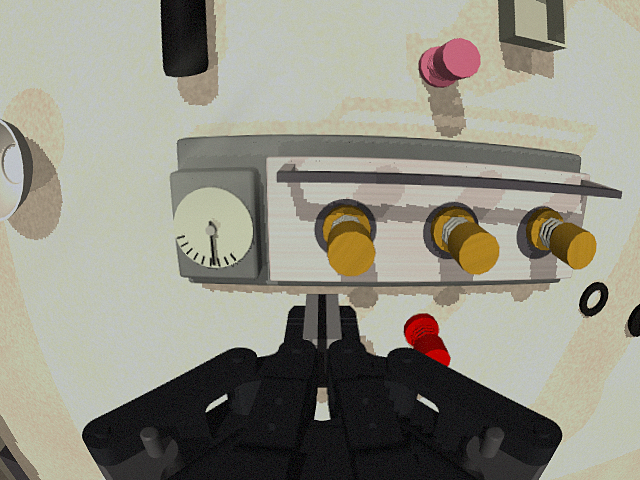

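Wrist view: the cap tops are at about (351,254), (472,252) and (576,247), the dial hub is at (212,229) with the needle at zero, and the fingers are at the bottom centre. Refining positions from that.

```bash
python3 - <<'E'
from h import *
import pickle
c=pickle.load(open("w1.pkl","rb"))
np.set_printoptions(precision=1,suppress=True)
for p in((351,254),(472,252),(576,247)):print(onz(c,*p,105,True))
for p in((346,228),(456,229),(546,230)):print("foot",onz(c,*p,52,True))
for p in((281,171),(618,190)):print("bar",onz(c,*p,93,True))
E
python3 go.py 491 133 145 -1.2
```

```text
[493.6 134.4 105. ]
[494.   55.8 105. ]
[496.3 -30.6 105. ]
foot [494.2 134.5  52. ]
foot [493.3  48.3  52. ]
foot [492.7 -37.4  52. ]
bar [542.9 176.7  93. ]
bar [538.1 -77.1  93. ]
t 2.2 pos [493.6 152.6 166.1] F [-0.25  1.14  0.59]
d [-2.5415 19.7248 20.9911] rot [-0.0059 -0.0037  0.0153] j [ -21.   30.    2.  112.   -2.   38. -109.]
```

Call:
move_arm(series="0 0 0.007 0.007 -0.002 -0.001 0.005;0 0 0.006 0.005 -0.002 -0.001 0.005;0 0 0.003 0.003 -0.001 -0.001 0.004;0 0 0.001 0.002 0 0 0;0 0 0.001 0.002 0 0 0;0 0 0 0.001 0 0 0;0 0 0 0 0 0 0;0 0 0 0 0 0 0")

```text
time: 2.87
eef_pos: [492.6, 125.5, 144.6]
tool_rot: [[1.0, -0.031, -0.0], [-0.031, -1.0, -0.003], [-0.0, 0.003, -1.0]]
wrist_force: [-0.1, -0.4, 0.5]
grip_width: 0.001
```

```bash
python3 go.py 493.5 133 130 -1.2
```

```text
t 2.87 pos [492.6 125.5 144.6] F [-0.11 -0.42  0.45]
d [ 0.6562 -7.5485 14.5927] rot [ 0.0026  0.0004 -0.0103] j [ -19.   31.    2.  114.   -2.   35. -108.]
```

Call:
move_arm(series="0 0 -0.0015 0.001 0.001 0 -0.003;0 0 -0.0015 0.002 0.001 0 -0.003;0 0 -0.0015 0.002 0 0 -0.002;0 0 -0.001 0.002 0 0 0;0 0 -0.0005 0.002 0 0 0;0 0 0 0.001 0 0 0;0 0 0 0.0005 0 0 0;0 0 0 0 0 0 0")

```text
time: 3.53
eef_pos: [493.1, 133.7, 133.4]
tool_rot: [[1.0, -0.02, 0.001], [-0.02, -1.0, 0.001], [0.001, -0.001, -1.0]]
wrist_force: [-0.6, -0.3, 0.0]
grip_width: -0.003
```

```bash
python3 go.py 493.5 133 130 -1.2
```

```text
t 3.53 pos [493.1 133.7 133.4] F [-0.58 -0.29  0.01]
d [0.4338 0.657  3.3605] rot [-0.0007 -0.0007  0.0007] j [ -19.   32.    2.  114.   -2.   34. -108.]
```

Call:
move_arm(series="0 0 0 0.001 0 0 0;0 0 0 0.001 0 0 0;0 0 0 0.001 0 0 0;0 0 0 0.001 0 0 0;0 0 0 0.001 0 0 0;0 0 0 0.0005 0 0 0;0 0 0 0 0 0 0;0 0 0 0 0 0 0")

```text
time: 4.2
eef_pos: [493.2, 133.4, 127.3]
tool_rot: [[1.0, -0.021, 0.001], [-0.021, -1.0, 0.001], [0.001, -0.001, -1.0]]
wrist_force: [-0.5, -1.2, -0.4]
grip_width: 0.003
```

Call:
move_arm(series="0 0 0 0.001 0 0 0;0 0 0 0.001 0 0 0;0 0 0 0.001 0 0 0;0 0 0 0.001 0 0 0;0 0 0 0.0005 0 0 0;0 0 0 0 0 0 0;0 0 0 0 0 0 0;0 0 0 0 0 0 0")

```text
time: 4.87
eef_pos: [493.3, 133.4, 122.4]
tool_rot: [[1.0, -0.021, 0.001], [-0.021, -1.0, 0.001], [0.001, -0.001, -1.0]]
wrist_force: [-0.1, -0.1, 0.6]
grip_width: -0.004
```

No force yet, though contact was expected near TCP z = 130. I'll look before pressing further.

Run:
```python
from h import *
c=viewer.read_camera("wrist"); cv2.imwrite("pics/w2.png",c["frame"])
s=arm.observe(); print(s["wrist_force"],s["eef_pos"])
c=viewer.read_camera("scene"); f=c["frame"][205:300,270:450]
cv2.imwrite("pics/s2.png",cv2.resize(f,None,fx=4.4,fy=4.4,interpolation=cv2.INTER_CUBIC))
```

```text
[-0.22486177  0.15778731  0.25528975] [493.25778512 133.40931794 122.36829858]
```

View pics/w2.png

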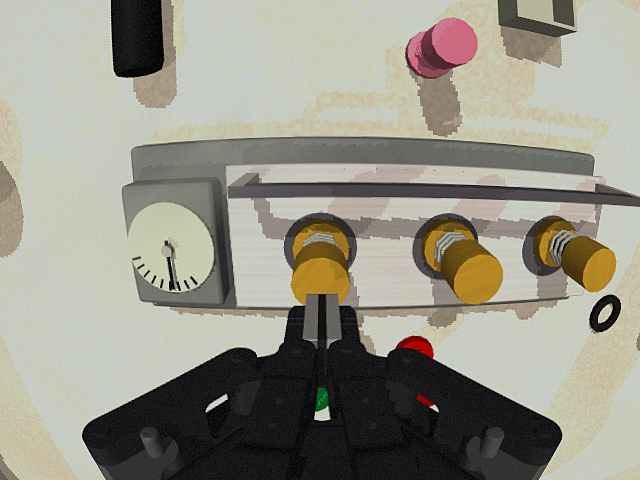

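Run:
```python
from h import *
c=viewer.read_camera("wrist")
s=arm.observe();p=np.array(s["eef_pos"]); R=np.array(s["tool_rot"])
for d in(0,10,12,15,20,25):
  print(d,proj(c,p+R[:,2]*d,True), proj(c,p+R[:,2]*d+R[:,0]*11,True))
for z in (105,100,95): print(z,proj(c,(493.5,133,z),True),proj(c,(508.5,133,z),True),proj(c,(478.5,133,z),True))
print(ray(c,0,0)[0])
```

```text
0 [321.72942144 301.41088112] [321.71110882 279.6717437 ]
10 [321.73123785 291.60627013] [321.7139201  270.71692286]
12 [321.73157813 289.76082686] [321.71444684 269.03716936]
15 [321.7320752  287.06002574] [321.71521638 266.58205394]
20 [321.73286976 282.73044412] [321.71644671 262.65413217]
25 [321.73362452 278.60349272] [321.71761574 258.91881568]
105 [322.57857352 284.60910603] [321.94009296 256.68308637] [323.17482586 310.66161057]
100 [322.56585976 280.39578977] [321.94275682 253.02987844] [323.14934838 306.00884262]
95 [322.5536782  276.37817395] [321.94527469 249.55696052] [323.12487098 301.55787541]
[573.93383714 131.56287672 272.83242385]
```

View pics/s2.png

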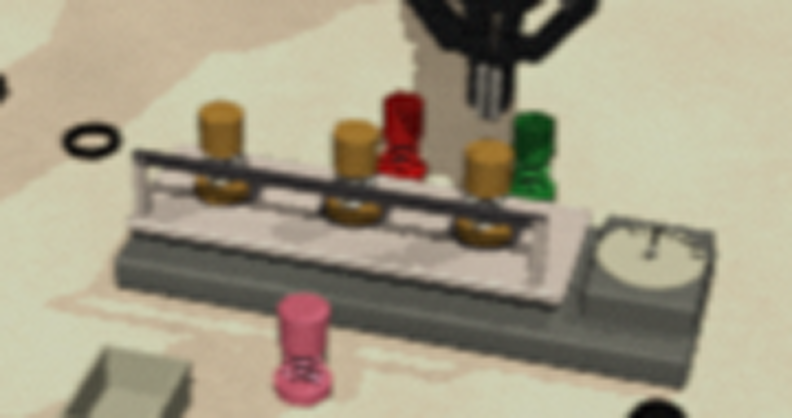

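Run:
```python
from h import *
c=viewer.read_camera("scene"); np.set_printoptions(precision=1,suppress=True)
for z in (90,100,105,110,120,130,140): print(z,proj(c,(493.3,133.4,z)),proj(c,(504,133.4,z)))
s=arm.observe();print(s["eef_pos"],s["tool_rot"],s["wrist_force"],s["time"])
```

```text
90 [380.1 242.5] [379.3 244.6]
100 [380.3 239.4] [379.5 241.4]
105 [380.3 237.8] [379.6 239.8]
110 [380.4 236.2] [379.6 238.2]
120 [380.6 233.1] [379.8 235. ]
130 [380.8 229.9] [380.  231.8]
140 [381.  226.6] [380.2 228.6]
[493.3 133.4 122.4] [[ 1. -0.  0.]
 [-0. -1.  0.]
 [ 0. -0. -1.]] [-0.  -0.1  0.9] 5.0667
```

The scene crop shows the fingertips still about 22 mm above the left cap, with tip at crop (490,115) and cap top at (490,147). So the tips sit higher than the nominal 25 mm ahead of the TCP would put them. I'll go on down by force.

Call:
move_arm(series="0 0 0 0.0015 0 0 0;0 0 0 0.0015 0 0 0;0 0 0 0.0015 0 0 0;0 0 0 0.0015 0 0 0;0 0 0 0.0015 0 0 0;0 0 0 0.001 0 0 0;0 0 0 0 0 0 0;0 0 0 0 0 0 0")

```text
time: 5.73
eef_pos: [493.3, 133.4, 112.9]
tool_rot: [[1.0, -0.021, 0.001], [-0.021, -1.0, 0.001], [0.001, -0.001, -1.0]]
wrist_force: [-0.4, 0.4, 0.1]
grip_width: 0.001
```

Call:
move_arm(series="0 0 0 0.001 0 0 0;0 0 0 0.001 0 0 0;0 0 0 0.001 0 0 0;0 0 0 0.001 0 0 0;0 0 0 0 0 0 0;0 0 0 0 0 0 0;0 0 0 0 0 0 0;0 0 0 0 0 0 0")

```text
time: 6.4
eef_pos: [493.3, 133.4, 108.5]
tool_rot: [[1.0, -0.021, 0.001], [-0.021, -1.0, 0.001], [0.001, -0.001, -1.0]]
wrist_force: [0.5, 0.8, -0.2]
grip_width: 0.003
```

Run:
```python
from h import *
c=viewer.read_camera("scene"); w=viewer.read_camera("wrist")
f=c["frame"]
a=cv2.resize(f[200:275,330:430],None,fx=6,fy=6,interpolation=cv2.INTER_CUBIC)
b=cv2.resize(w["frame"][200:400,120:440],(600,375),interpolation=cv2.INTER_CUBIC)
o=np.zeros((450+140,600,3),np.uint8); o[:450]=a
cv2.imwrite("pics/s3.png",o[:450])
cv2.imwrite("pics/w3.png",b)
for r in range(222,250): print(r,f[r,379:384].mean(0).astype(int),end=" ")
```

```text
222 [18 17 18] 223 [24 24 24] 224 [47 51 53] 225 [71 78 80] 226 [75 81 84] 227 [71 77 80] 228 [70 77 79] 229 [71 77 79] 230 [71 75 79] 231 [68 74 77] 232 [68 74 77] 233 [70 76 79] 234 [72 79 81] 235 [75 83 87] 236 [66 79 88] 237 [39 73 96] 238 [ 33  83 115] 239 [ 42 107 146] 240 [ 45 111 151] 241 [ 42 107 146] 242 [ 38  96 132] 243 [ 36  89 122] 244 [ 36  89 122] 245 [ 35  89 122] 246 [ 35  89 122] 247 [ 35  88 122] 248 [ 35  88 122] 249 [ 47  89 117]
```

View pics/s3.png

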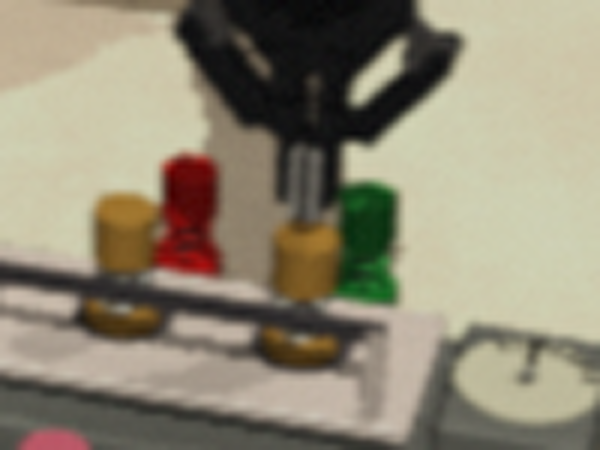

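The tip is just above the left cap, with tip bottom at crop (305,222) and cap top at (307,232). Contact is a few mm away, so I'll continue slowly.

Call:
move_arm(series="0 0 0 0.001 0 0 0;0 0 0 0.001 0 0 0;0 0 0 0.001 0 0 0;0 0 0 0 0 0 0;0 0 0 0 0 0 0;0 0 0 0 0 0 0;0 0 0 0 0 0 0;0 0 0 0 0 0 0")

```text
time: 7.17
eef_pos: [493.4, 133.5, 105.2]
tool_rot: [[1.0, -0.021, 0.001], [-0.021, -1.0, 0.001], [0.001, -0.001, -1.0]]
wrist_force: [0.4, -0.6, 0.4]
grip_width: -0.002
```

Call:
move_arm(series="0 0 0 0.001 0 0 0;0 0 0 0.001 0 0 0;0 0 0 0.001 0 0 0;0 0 0 0 0 0 0;0 0 0 0 0 0 0;0 0 0 0 0 0 0;0 0 0 0 0 0 0;0 0 0 0 0 0 0")

```text
time: 7.83
eef_pos: [493.4, 133.5, 101.9]
tool_rot: [[1.0, -0.021, 0.001], [-0.021, -1.0, 0.001], [0.001, -0.001, -1.0]]
wrist_force: [0.9, -0.4, 0.3]
grip_width: -0.002
```

Run:
```python
from h import *
F=[]
for i in range(6):
  viewer.read_camera("scene"); s=arm.observe(); F.append(s["wrist_force"])
print(np.mean(F,0),np.std(F,0),s["eef_pos"],s["time"])
```

```text
[0.13221081 0.03883207 0.17449736] [0.43742781 0.32664164 0.38530566] [493.40099187 133.43799117 101.87718539] 8.1333
```

Call:
move_arm(series="0 0 0 0.001 0 0 0;0 0 0 0.001 0 0 0;0 0 0 0.001 0 0 0;0 0 0 0 0 0 0;0 0 0 0 0 0 0;0 0 0 0 0 0 0;0 0 0 0 0 0 0;0 0 0 0 0 0 0")

```text
time: 8.8
eef_pos: [493.3, 133.5, 98.4]
tool_rot: [[1.0, -0.021, 0.001], [-0.021, -1.0, 0.001], [0.001, -0.001, -1.0]]
wrist_force: [-0.4, -0.7, 0.7]
grip_width: 0.002
```

Call:
move_arm(series="0 0 0 0.001 0 0 0;0 0 0 0.001 0 0 0;0 0 0 0.001 0 0 0;0 0 0 0 0 0 0;0 0 0 0 0 0 0;0 0 0 0 0 0 0;0 0 0 0 0 0 0;0 0 0 0 0 0 0")

```text
time: 9.47
eef_pos: [493.5, 133.5, 95.8]
tool_rot: [[1.0, -0.021, 0.002], [-0.021, -1.0, 0.001], [0.002, -0.001, -1.0]]
wrist_force: [-0.7, 0.3, 1.7]
grip_width: -0.001
```

```bash
cat > f.py <<'E'
from h import *
F=[]
for i in range(4):
  c=viewer.read_camera("scene"); s=arm.observe(); F.append(s["wrist_force"])
print(np.round(np.mean(F,0),2),np.round(s["eef_pos"],1),round(s["time"],2))
E
python3 f.py
python3 - <<'E'
from h import *
c=viewer.read_camera("scene");f=c["frame"]
for r in range(230,250): print(r,f[r,379:384].mean(0).astype(int),end=" ")
E
```

```text
[-0.42 -0.13  2.09] [493.5 133.5  95.8] 9.67
230 [70 75 79] 231 [68 74 77] 232 [69 75 78] 233 [71 77 80] 234 [69 75 78] 235 [68 75 77] 236 [68 74 76] 237 [68 74 77] 238 [70 77 80] 239 [69 79 86] 240 [ 59  84 102] 241 [ 44  97 131] 242 [ 40 102 139] 243 [ 38  94 127] 244 [ 35  88 122] 245 [ 36  90 123] 246 [ 35  89 122] 247 [ 36  89 123] 248 [ 35  89 122] 249 [ 36  85 115]
```

Contact at TCP z ≈ 97–98. Pressing on in steps.

Call:
move_arm(series="0 0 0 0.001 0 0 0;0 0 0 0.001 0 0 0;0 0 0 0.001 0 0 0;0 0 0 0.001 0 0 0;0 0 0 0.001 0 0 0;0 0 0 0 0 0 0;0 0 0 0 0 0 0;0 0 0 0 0 0 0")

```text
time: 10.38
eef_pos: [493.5, 133.5, 90.9]
tool_rot: [[1.0, -0.021, 0.002], [-0.021, -1.0, 0.001], [0.002, -0.001, -1.0]]
wrist_force: [-0.7, 0.3, 4.1]
grip_width: -0.0
```

```bash
python3 f.py
```

```text
[-1.15 -0.54  5.11] [493.6 133.5  90.9] 10.58
```

Call:
move_arm(series="0 0 0 0.001 0 0 0;0 0 0 0.001 0 0 0;0 0 0 0.001 0 0 0;0 0 0 0.001 0 0 0;0 0 0 0 0 0 0;0 0 0 0 0 0 0;0 0 0 0 0 0 0;0 0 0 0 0 0 0")

```text
time: 11.25
eef_pos: [493.5, 133.5, 88.0]
tool_rot: [[1.0, -0.021, 0.002], [-0.021, -1.0, 0.001], [0.002, -0.001, -1.0]]
wrist_force: [-2.1, -0.5, 7.1]
grip_width: 0.001
```

```bash
python3 f.py
```

```text
[-1.74  0.03  6.56] [493.5 133.5  88. ] 11.45
```

Slope is about 0.57 N/mm, which matches the 11 N spring (expected 0.60). The mark should be at TCP z ≈ 80.6.

Call:
move_arm(series="0 0 0 0.001 0 0 0;0 0 0 0.001 0 0 0;0 0 0 0.001 0 0 0;0 0 0 0.001 0 0 0;0 0 0 0.001 0 0 0;0 0 0 0.001 0 0 0;0 0 0 0 0 0 0;0 0 0 0 0 0 0")

```text
time: 12.12
eef_pos: [493.6, 133.5, 84.4]
tool_rot: [[1.0, -0.021, 0.003], [-0.021, -1.0, 0.002], [0.003, -0.002, -1.0]]
wrist_force: [-2.4, -0.1, 8.3]
grip_width: 0.001
```

```bash
python3 f.py
```

```text
[-2.14  0.04  9.16] [493.6 133.5  84.4] 12.32
```

Call:
move_arm(series="0 0 0 0.0011 0 0 0;0 0 0 0.0011 0 0 0;0 0 0 0.0011 0 0 0;0 0 0 0.0011 0 0 0;0 0 0 0.0011 0 0 0;0 0 0 0 0 0 0;0 0 0 0 0 0 0;0 0 0 0 0 0 0")

```text
time: 12.98
eef_pos: [493.6, 133.5, 82.7]
tool_rot: [[1.0, -0.021, 0.005], [-0.021, -1.0, 0.002], [0.005, -0.002, -1.0]]
wrist_force: [-2.5, -0.7, 9.5]
grip_width: 0.003
```

```bash
python3 f.py
python3 - <<'E'
from h import *
c=viewer.read_camera("scene")["frame"]; w=viewer.read_camera("wrist")["frame"]
a=cv2.resize(c[215:290,330:430],(560,420),interpolation=cv2.INTER_CUBIC)
cv2.imwrite("pics/p1.png",np.hstack([a,cv2.resize(w[190:340,60:145],(238,420),interpolation=cv2.INTER_CUBIC)]))
cv2.imwrite("pics/p1w.png",w)
E
```

```text
[-1.4  -0.91  9.92] [493.6 133.5  82.8] 13.18
```

View pics/p1w.png

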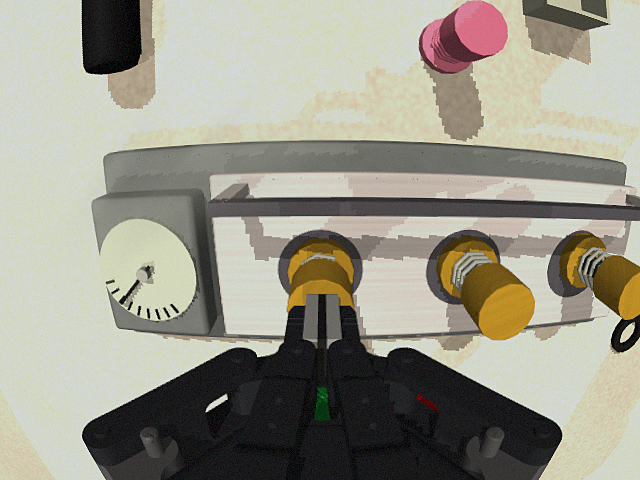

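```bash
python3 - <<'E'
from h import *
c=viewer.read_camera("wrist")
for z in(45,48):
  a=onz(c,143,273,z,True);b=onz(c,121,305,z,True);d=b-a
  print(a,b,"needle ang rad",np.arctan2(d[1],-d[0])-np.radians(-1.2)*-1)
E
cat > needle.py <<'E'
# needle angle: darkest ray from the dial centre on the plane z=46, wrist camera
from h import *
def needle(cx,cy,c=None):
    c=c or viewer.read_camera("wrist"); g=cv2.cvtColor(c["frame"],cv2.COLOR_BGR2GRAY).astype(np.float32)
    best=[]
    for a in np.arange(-.3,2.2,.01):
        px=np.array([proj(c,(cx-r*np.cos(a+.021),cy+r*np.sin(a+.021),46),True) for r in np.arange(8,20,.5)],np.float32)
        best.append((cv2.remap(g,px[:,:1],px[:,1:],cv2.INTER_LINEAR).mean(),a))
    best.sort(); m=[a for v,a in best[:8]]
    return best[0][0],np.mean(m),np.std(m)
if __name__=="__main__":
    c=viewer.read_camera("wrist")
    for cx in(494,496,498):
      for cy in (234,236,238): print(cx,cy,np.round(needle(cx,cy,c),2))
E
python3 needle.py
```

```text
[491.81331266 241.31907889  45.        ] [469.05184757 263.48784451  45.        ] needle ang rad 0.7512634257848355
[493.11669039 239.56861021  48.        ] [470.71759086 261.38444613  48.        ] needle ang rad 0.7512634257848351
494 234 [8.62e+01 9.70e-01 2.00e-02]
494 236 [6.293e+01 8.900e-01 2.000e-02]
494 238 [4.242e+01 8.100e-01 2.000e-02]
496 234 [9.974e+01 8.800e-01 2.000e-02]
496 236 [8.079e+01 8.000e-01 2.000e-02]
496 238 [6.27e+01 7.20e-01 2.00e-02]
498 234 [1.1735e+02 8.0000e-01 2.0000e-02]
498 236 [1.0011e+02 7.2000e-01 2.0000e-02]
498 238 [8.449e+01 6.300e-01 2.000e-02]
```

Needle reads about 0.80 rad (10.0 N), and the wrist reads 9.75 N. It needs about 1 N more, roughly 1.8 mm.

Call:
move_arm(series="0 0 0 0.0015 0 0 0;0 0 0 0.0015 0 0 0;0 0 0 0.0015 0 0 0;0 0 0 0.0005 0 0 0;0 0 0 0.0003 0 0 0;0 0 0 0.0003 0 0 0;0 0 0 0.0003 0 0 0;0 0 0 0.0003 0 0 0")

```text
time: 14.05
eef_pos: [493.6, 133.5, 81.2]
tool_rot: [[1.0, -0.022, 0.006], [-0.022, -1.0, 0.003], [0.006, -0.003, -1.0]]
wrist_force: [-2.2, -1.2, 10.3]
grip_width: 0.003
```

```bash
python3 f.py; python3 -c "
from needle import *
print(needle(494,238))"
```

```text
[-2.96 -0.27 10.98] [493.6 133.5  81.2] 14.25
(np.float32(43.764526), np.float64(0.865000000000001), np.float64(0.02291287847477922))
```

At the mark: wrist 10.9 N, needle 0.865 rad (10.8 N), so cap x ≈ 11.8 mm. Holding for 0.67 s, then rising.

Call:
move_arm(series="0 0 0 0.0004 0 0 0;0 0 0 0.0003 0 0 0;0 0 0 0.0003 0 0 0;0 0 0 0.0003 0 0 0;0 0 0 0.0003 0 0 0;0 0 0 0.0003 0 0 0;0 0 0 0.0003 0 0 0;0 0 0 0.0003 0 0 0")

```text
time: 14.97
eef_pos: [493.6, 133.5, 83.0]
tool_rot: [[1.0, -0.022, 0.008], [-0.022, -1.0, 0.004], [0.008, -0.004, -1.0]]
wrist_force: [-2.1, -0.9, 9.0]
grip_width: -0.002
```

```bash
python3 f.py; python3 -c "
from needle import *
print(needle(494,238))"; python3 go.py 492.5 48 105 -1.2
```

```text
[-1.8   0.32  9.77] [493.6 133.5  83. ] 15.17
(np.float32(39.423462), np.float64(0.7950000000000009), np.float64(0.02291287847477922))
t 15.22 pos [493.6 133.5  83. ] F [-2.06 -0.92  9.79]
d [  0.9352  85.4547 -22.3451] rot [-0.0041 -0.0079 -0.0008] j [ -19.   37.    1.  116.   -2.   26. -108.]
```

It crept up while holding (relative rows lose ground under load). Camera reads hold the last target firmly, so I'll go back to the mark and hold there with those.

Call:
move_arm(series="0 0 0 0.0015 0 0 0;0 0 0 0.0015 0 0 0;0 0 0 0.0015 0 0 0;0 0 0 0.0007 0 0 0;0 0 0 0.0006 0 0 0;0 0 0 0.0006 0 0 0;0 0 0 0.0006 0 0 0;0 0 0 0.0006 0 0 0")

```text
time: 15.88
eef_pos: [493.6, 133.5, 80.1]
tool_rot: [[1.0, -0.022, 0.01], [-0.022, -1.0, 0.005], [0.01, -0.005, -1.0]]
wrist_force: [-2.8, -0.1, 10.5]
grip_width: -0.002
```

```bash
sed -i 's/range(4)/range(int((__import__("sys").argv+[4])[1]))/' f.py; python3 f.py 3
```

```text
[-2.71 -0.57 11.2 ] [493.6 133.5  80.1] 16.03
```

```bash
python3 f.py 9; python3 -c "
from needle import *
print(needle(494,238))"; python3 go.py 492.5 48 105 -1.2
```

```text
[-2.58 -0.41 11.42] [493.6 133.5  80.1] 16.48
(np.float32(43.8549), np.float64(0.905000000000001), np.float64(0.02291287847477922))
t 16.53 pos [493.6 133.5  80. ] F [-3.11 -0.18 11.35]
d [  1.0369  85.3971 -25.388 ] rot [-0.0049 -0.0096 -0.0011] j [ -19.   37.    1.  117.   -2.   25. -108.]
```

Left cartridge: held 0.65 s at 11.3 N by both wrist and needle, so it is the 11 N one. Now rise and go to the middle.

Call:
move_arm(series="0 0 0 -0.010 -0.002 -0.004 0;0 0 0 -0.010 -0.002 -0.004 0;0 0 0.012 -0.004 -0.001 -0.002 0;0 0 0.022 0 0 0 0;0 0 0.022 0 0 0 0;0 0 0.012 0 0 0 0;0 0 0.004 0 0 0 0;0 0 0 0 0 0 0")

```text
time: 17.2
eef_pos: [493.0, 56.3, 103.4]
tool_rot: [[1.0, -0.02, 0.002], [-0.02, -1.0, -0.0], [0.002, 0.0, -1.0]]
wrist_force: [-0.1, 1.0, 0.6]
grip_width: 0.0
```

```bash
python3 go.py 492.5 48 101 -1.2
```

```text
t 17.2 pos [493.   56.3 103.4] F [-0.07  1.01  0.65]
d [-0.2931  8.3127  2.4394] rot [ 0.0003 -0.0021  0.0007] j [ -10.   34.    0.  118.   -0.   28. -100.]
```

Call:
move_arm(series="0 0 0.003 0 0 -0.001 0;0 0 0.002 0 0 -0.001 0;0 0 0.001 0.001 0 0 0;0 0 0.001 0.001 0 0 0;0 0 0 0.001 0 0 0;0 0 0 0.001 0 0 0;0 0 0 0.001 0 0 0;0 0 0 0.001 0 0 0")

```text
time: 17.87
eef_pos: [492.6, 51.8, 96.0]
tool_rot: [[1.0, -0.016, -0.001], [-0.016, -1.0, 0.001], [-0.001, -0.001, -1.0]]
wrist_force: [0.1, -2.0, 0.5]
grip_width: -0.001
```

```bash
python3 go.py 492.5 48 96 -1.2
```

```text
t 17.87 pos [492.6  51.8  96. ] F [ 0.13 -2.05  0.51]
d [-0.0757  3.8249 -0.0058] rot [-0.0012  0.0008  0.0053] j [  -9.   35.    0.  118.   -0.   27. -100.]
```

Call:
move_arm(series="0 0 0 -0.003 0 0 0;0 0 0.001 -0.002 0 0 0.003;0 0 0.0015 0 0 0 0.002;0 0 0.001 0 0 0 0;0 0 0 0.001 0 0 0;0 0 0 0.002 0 0 0;0 0 0 0.002 0 0 0;0 0 0 0.001 0 0 0")

```text
time: 18.53
eef_pos: [492.9, 48.5, 95.3]
tool_rot: [[1.0, -0.02, 0.0], [-0.02, -1.0, 0.002], [0.0, -0.002, -1.0]]
wrist_force: [0.9, -0.0, 0.8]
grip_width: -0.004
```

```bash
python3 f.py 2;python3 go.py 492.5 48 96 -1.2
```

```text
[ 0.08 -0.4   1.79] [492.9  48.5  95.4] 18.63
t 18.63 pos [492.9  48.5  95.4] F [-0.06 -0.81  1.47]
d [-0.419   0.4963 -0.6121] rot [-0.0016 -0.0002  0.0005] j [  -9.   35.    0.  118.   -0.   27. -100.]
```

Call:
move_arm(series="0 0 0 0.001 0 0 0;0 0 0 0.0013 0 0 0;0 0 0 0.0013 0 0 0;0 0 0 0.0013 0 0 0;0 0 0 0.0013 0 0 0;0 0 0 0.0013 0 0 0;0 0 0 0.0005 0 0 0;0 0 0 0.0003 0 0 0")

```text
time: 19.3
eef_pos: [493.0, 48.5, 87.0]
tool_rot: [[1.0, -0.02, 0.0], [-0.02, -1.0, 0.002], [0.0, -0.002, -1.0]]
wrist_force: [-0.4, 1.1, 3.9]
grip_width: -0.004
```

```bash
python3 f.py 4
```

```text
[-0.51 -0.26  4.24] [493.   48.5  87. ] 19.5
```

Consistent with the 6 N spring; the mark is at about z = 82.

Call:
move_arm(series="0 0 0 0.001 0 0 0;0 0 0 0.001 0 0 0;0 0 0 0.001 0 0 0;0 0 0 0.001 0 0 0;0 0 0 0.0006 0 0 0;0 0 0 0.0004 0 0 0;0 0 0 0.0003 0 0 0;0 0 0 0.0003 0 0 0")

```text
time: 20.17
eef_pos: [493.0, 48.5, 81.8]
tool_rot: [[1.0, -0.02, 0.001], [-0.02, -1.0, 0.002], [0.001, -0.002, -1.0]]
wrist_force: [-0.5, 0.4, 7.4]
grip_width: 0.001
```

```bash
python3 f.py 4; python3 -c "
from needle import *
print(needle(494,238))"
```

```text
[-1.26 -0.55  6.16] [493.   48.5  81.8] 20.37
(np.float32(108.124146), np.float64(0.7150000000000009), np.float64(0.02291287847477922))
```

Right at 6.0 N. Holding.

```bash
python3 f.py 8
python3 - <<'E'
from needle import *
c=viewer.read_camera("wrist")
print(min(tuple(needle(x,y,c))+(x,y) for x in range(490,500,2) for y in range(230,246,2)))
cv2.imwrite("pics/p2w.png",c["frame"])
E
python3 go.py 491 -37.5 103 -1.2
```

```text
[-1.14 -0.09  6.68] [493.   48.5  81.8] 20.82
(np.float32(77.73112), np.float64(0.5087500000000007), np.float64(0.027128168017763386), 490, 244)
t 20.87 pos [493.   48.5  81.8] F [-0.6 -0.1  7.2]
d [ -0.2228  85.97   -21.3004] rot [-0.0017 -0.0011  0.0005] j [  -9.   36.    0.  118.   -0.   25. -100.]
```

Slightly past (about 12.8 mm: wrist 6.3 N, needle 0.51 rad). I'll ease up a hair and hold again to be safe.

Call:
move_arm(series="0 0 0 0.0002 0 0 0;0 0 0 0.0002 0 0 0;0 0 0 0.0002 0 0 0;0 0 0 0.0002 0 0 0;0 0 0 0.0003 0 0 0;0 0 0 0.0003 0 0 0;0 0 0 0.0003 0 0 0;0 0 0 0.0003 0 0 0")

```text
time: 21.53
eef_pos: [493.0, 48.5, 80.9]
tool_rot: [[1.0, -0.02, 0.002], [-0.021, -1.0, 0.002], [0.002, -0.002, -1.0]]
wrist_force: [-0.4, 0.0, 5.8]
grip_width: -0.001
```

```bash
python3 f.py 12; python3 go.py 491 -37.5 103 -1.2
```

```text
[-1.24 -0.26  6.68] [493.   48.5  80.9] 22.13
t 22.13 pos [493.   48.5  80.9] F [-0.97 -1.13  6.98]
d [ -0.1811  85.979  -22.2866] rot [-0.0018 -0.0017  0.0004] j [  -9.   37.    0.  119.   -0.   25. -100.]
```

Call:
move_arm(series="0 0 0 -0.0008 0 0 0;0 0 0 -0.0002 0 0 0;0 0 0 0.0002 0 0 0;0 0 0 0.0002 0 0 0;0 0 0 0.0002 0 0 0;0 0 0 0.0002 0 0 0;0 0 0 0.0002 0 0 0;0 0 0 0.0002 0 0 0")

```text
time: 22.8
eef_pos: [493.0, 48.5, 81.7]
tool_rot: [[1.0, -0.021, 0.003], [-0.021, -1.0, 0.002], [0.002, -0.002, -1.0]]
wrist_force: [-0.5, -0.5, 6.4]
grip_width: -0.005
```

```bash
python3 f.py 11; python3 go.py 491 -37.5 103 -1.2
```

```text
[-1.24 -0.36  6.5 ] [493.   48.5  81.7] 23.35
t 23.35 pos [493.   48.5  81.7] F [-0.57 -1.14  6.28]
d [ -0.1737  85.9995 -21.4707] rot [-0.002  -0.0024  0.0004] j [  -9.   36.    0.  119.   -0.   25. -100.]
```

Middle: 6.3 N, held level within about 0.8 mm. On to the right one.

Call:
move_arm(series="0 0 0 -0.010 -0.001 -0.001 0;0 0 0 -0.009 -0.001 -0.001 0;0 0 0.012 -0.002 0 0 0;0 0 0.023 0 0 0 0;0 0 0.023 0 0 0 0;0 0 0.014 0 0 0 0;0 0 0.007 0 0 0 0;0 0 0.002 0 0 0 0")

```text
time: 24.02
eef_pos: [492.8, -32.7, 103.1]
tool_rot: [[1.0, -0.015, 0.002], [-0.015, -1.0, 0.002], [0.002, -0.002, -1.0]]
wrist_force: [0.8, -0.3, -0.6]
grip_width: 0.001
```

```bash
python3 go.py 491 -37.5 101 -1.2
```

```text
t 24.02 pos [492.8 -32.7 103.1] F [ 0.81 -0.34 -0.56]
d [-1.6984  4.8259  2.0562] rot [-0.0016 -0.0024  0.006 ] j [  1.  34.  -1. 118.   1.  28. -91.]
```

Call:
move_arm(series="0 -0.0005 0.002 0 -0.001 -0.001 0.003;0 -0.0005 0.001 0 0 -0.001 0.002;0 0 0.001 0.001 0 0 0;0 0 0 0.001 0 0 0;0 0 0 0.001 0 0 0;0 0 0 0.0015 0 0 0;0 0 0 0.0015 0 0 0;0 0 0 0.001 0 0 0")

```text
time: 24.68
eef_pos: [491.9, -32.6, 95.3]
tool_rot: [[1.0, -0.015, 0.0], [-0.015, -1.0, 0.002], [0.0, -0.002, -1.0]]
wrist_force: [-0.2, -1.7, 3.3]
grip_width: 0.001
```

```bash
python3 f.py 2; python3 go.py 491 -37.5 97 -1.2
```

```text
[-1.01 -1.33  3.15] [491.8 -32.8  95.4] 24.78
t 24.78 pos [491.8 -32.8  95.4] F [-0.76 -1.96  3.02]
d [-0.7509  4.6946 -1.6426] rot [-0.0024  0.0001  0.0057] j [  1.  35.  -1. 118.   1.  27. -91.]
```

Call:
move_arm(series="0 0 0 -0.005 0 0 0;0 0 0.002 -0.003 -0.001 0 0.003;0 0 0.003 0 -0.001 0 0.003;0 0 0.0015 0 0 0 0;0 0 0.0005 0.001 0 0 0;0 0 0 0.002 0 0 0;0 0 0 0.002 0 0 0;0 0 0 0.001 0 0 0")

```text
time: 25.45
eef_pos: [491.8, -40.5, 97.9]
tool_rot: [[1.0, -0.022, 0.001], [-0.022, -1.0, 0.001], [0.001, -0.001, -1.0]]
wrist_force: [0.6, -0.5, 0.1]
grip_width: -0.001
```

```bash
python3 f.py 2; python3 go.py 491 -37.5 97 -1.2
```

```text
[ 0.06 -0.14 -0.35] [491.8 -40.4  97.9] 25.55
t 25.55 pos [491.8 -40.4  97.9] F [ 0.51 -0.57 -0.44]
d [-0.8275 -2.8559  0.8662] rot [-0.0006 -0.0003 -0.0012] j [  2.  35.  -1. 118.   1.  27. -91.]
```

Call:
move_arm(series="0 0 -0.001 0.0015 0 0 0;0 0 0 0.002 0 0 0;0 0 0 0.002 0 0 0;0 0 0 0.002 0 0 0;0 0 0 0.002 0 0 0;0 0 0 0.0015 0 0 0;0 0 0 0.001 0 0 0;0 0 0 0.0005 0 0 0")

```text
time: 26.22
eef_pos: [492.0, -40.1, 87.0]
tool_rot: [[1.0, -0.023, 0.002], [-0.023, -1.0, -0.001], [0.002, 0.001, -1.0]]
wrist_force: [-0.9, 0.6, 10.1]
grip_width: 0.001
```

```bash
python3 f.py 4
```

```text
[-1.76 -0.24  9.64] [492.  -40.1  87.2] 26.42
```

Call:
move_arm(series="0 0 0 0.002 0 0 0;0 0 0 0.002 0 0 0;0 0 0 0.002 0 0 0;0 0 0 0.002 0 0 0;0 0 0 0.0018 0 0 0;0 0 0 0.0015 0 0 0;0 0 0 0.001 0 0 0;0 0 0 0.0008 0 0 0")

```text
time: 27.08
eef_pos: [492.0, -40.1, 80.7]
tool_rot: [[1.0, -0.023, 0.005], [-0.023, -1.0, -0.001], [0.005, 0.001, -1.0]]
wrist_force: [-2.9, -0.4, 15.0]
grip_width: 0.003
```

```bash
python3 f.py 4
```

```text
[-3.05 -0.45 14.78] [492.  -40.1  80.7] 27.28
```

Call:
move_arm(series="0 0 0 0.0015 0 0 0;0 0 0 0.0015 0 0 0;0 0 0 0.0015 0 0 0;0 0 0 0.0013 0 0 0;0 0 0 0.001 0 0 0;0 0 0 0.001 0 0 0;0 0 0 0.001 0 0 0;0 0 0 0.0009 0 0 0")

```text
time: 27.95
eef_pos: [492.1, -40.1, 79.8]
tool_rot: [[1.0, -0.024, 0.009], [-0.024, -1.0, -0.002], [0.009, 0.001, -1.0]]
wrist_force: [-2.9, -0.7, 15.6]
grip_width: -0.001
```

```bash
python3 f.py 4
```

```text
[-2.78 -0.79 15.86] [492.  -40.1  79.8] 28.15
```

Call:
move_arm(series="0 0 0 0.0018 0 0 0;0 0 0 0.0016 0 0 0;0 0 0 0.0014 0 0 0;0 0 0 0.0014 0 0 0;0 0 0 0.0013 0 0 0;0 0 0 0.0013 0 0 0;0 0 0 0.0012 0 0 0;0 0 0 0.0011 0 0 0")

```text
time: 28.82
eef_pos: [492.1, -40.2, 78.1]
tool_rot: [[1.0, -0.024, 0.013], [-0.024, -1.0, -0.002], [0.013, 0.002, -1.0]]
wrist_force: [-3.0, 0.3, 16.6]
grip_width: -0.004
```

```bash
python3 f.py 4
```

```text
[-3.52 -0.19 17.03] [492.1 -40.2  78.1] 29.02
```

17.0 N, x ≈ 11.9 mm. Holding, then checking where the fingers sit relative to the TCP.

```bash
python3 f.py 9
python3 - <<'E'
from needle import *
c=viewer.read_camera("wrist"); print(ray(c,0,0)[0])
cv2.imwrite("pics/p3w.png",c["frame"])
s=arm.observe();p=s["eef_pos"]
for dx in (-20,-11,0,11): print(dx,proj(c,(p[0]+dx,p[1],p[2]+8),True),proj(c,(p[0]+dx,p[1],p[2]-25),True))
g=cv2.cvtColor(c["frame"],cv2.COLOR_BGR2HSV)
for r in range(262,320,3): print(r,c["frame"][r,322],end=" ")
print(min(tuple(needle(x,y,c))+(x,y) for x in range(490,500,2) for y in range(230,246,2)))
E
python3 go.py 493.5 133 130 -1.2
```

```text
[-3.55 -0.35 16.95] [492.1 -40.2  78.1] 29.47
[570.85661705 -41.85785487 229.53212946]
-20 [322.81603995 347.2808975 ] [322.55158256 312.8247635 ]
-11 [322.34468063 331.00441609] [322.14345269 298.08472388]
0 [321.7353219 309.8281458] [321.62319807 279.22853795]
11 [321.09011059 287.23872241] [321.08047029 259.47773387]
262 [13 79 99] 265 [ 18  77 104] 268 [ 13  78 103] 271 [ 13  78 104] 274 [18 77 97] 277 [ 32 130 172] 280 [ 31 120 159] 283 [ 25 116 160] 286 [ 31 120 158] 289 [ 32 116 158] 292 [ 32 121 164] 295 [18 11 11] 298 [33 25 32] 301 [18 14 15] 304 [15 23 17] 307 [16 14 18] 310 [19 13  9] 313 [21 18 24] 316 [14  7 13] 319 [26 25 27] (np.float32(0.0), np.float64(-0.26499999999999996), np.float64(0.02291287847477922), 490, 230)
t 29.52 pos [492.1 -40.1  78.1] F [-3.4  -0.11 17.52]
d [  -2.0499 -173.0309  -52.2486] rot [ 0.0019 -0.0134 -0.0032] j [  2.  37.  -1. 120.   1.  23. -91.]
```

Right: held 0.65 s at about 17 N. The results are left 11 N, middle 6 N and right 17 N. The fingertips sit about 8 mm above the reported TCP point, which I take into account. Rising now, and opening on the way back to the left one.

Call:
move_arm(series="0 0 0 -0.012 0 -0.004 0;0 0 0 -0.018 0 -0.005 0;0.06 0 -0.005 -0.012 0 -0.003 0;0.06 0 -0.020 -0.006 0 -0.001 0;0.06 0 -0.034 0 0 0 0;0.06 0 -0.036 0 0 0 0;0.06 0 -0.030 0 0 0 0;0.06 0 -0.018 0 0 0 0")

```text
time: 30.18
eef_pos: [498.8, 102.6, 128.9]
tool_rot: [[0.999, -0.038, 0.007], [-0.038, -0.999, -0.003], [0.007, 0.003, -1.0]]
wrist_force: [0.1, 0.0, 0.0]
grip_width: 0.704
```

```bash
python3 go.py 493.5 133.5 125 -1.2
```

```text
t 30.18 pos [498.8 102.6 128.9] F [0.12 0.04 0.05]
d [ -6.5026 -30.6797   3.767 ] rot [ 0.0029 -0.0068 -0.0169] j [ -16.   32.    1.  115.   -1.   32. -106.]
```

Call:
move_arm(series="0.06 -0.002 -0.008 0 0.001 -0.002 -0.006;0.06 -0.002 -0.006 0 0.001 -0.003 -0.006;0.06 -0.001 -0.003 0 0.001 -0.002 -0.004;0.06 -0.001 -0.002 0 0 0 0;0.06 0 0 0 0 0 0;0.06 0 0 0 0 0 0;0.06 0 0 0 0 0 0;0.06 0 0 0 0 0 0")

```text
time: 30.85
eef_pos: [491.9, 122.6, 127.7]
tool_rot: [[1.0, -0.019, -0.003], [-0.019, -1.0, -0.0], [-0.003, 0.0, -1.0]]
wrist_force: [-0.3, -0.2, -0.7]
grip_width: 0.697
```

```bash
python3 go.py 493.5 133.5 125 -1.2
python3 - <<'E'
from h import *
c=viewer.read_camera("wrist"); cv2.imwrite("pics/g1.png",c["frame"])
for z in(105,): print(proj(c,(493.5,133.5,z),True))
E
```

```text
t 30.85 pos [491.9 122.6 127.7] F [-0.35 -0.21 -0.65]
d [  1.4453 -10.9065   2.6494] rot [0.0004 0.003  0.0019] j [ -18.   33.    1.  115.   -1.   33. -107.]
[300.47500375 277.85505555]
```

View pics/g1.png

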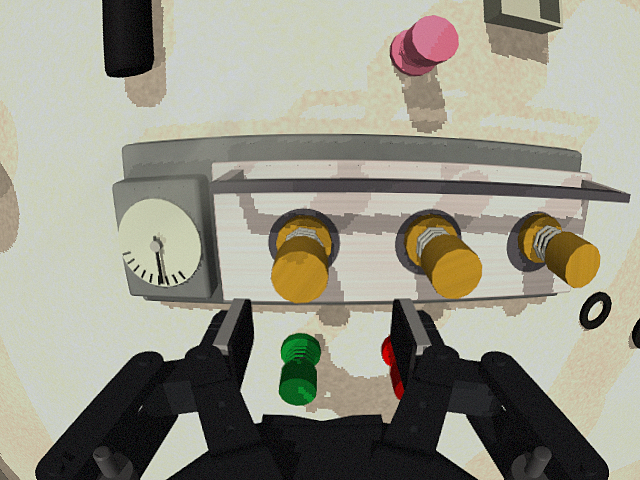

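The left cap is at (300,275), where predicted, and all three still stand. The needle is back at zero. Centring, then descending with 60 mm opening.

Call:
move_arm(series="0.06 0.0005 -0.004 0.002 0 0.001 0;0.06 0.0005 -0.003 0.005 0 0.001 0;0.06 0 -0.0015 0.007 0 0.001 0;0.06 0 0 0.007 0 0 0;0.06 0 0 0.005 0 0 0;0.06 0 0 0.003 0 0 0;0.06 0 0 0.001 0 0 0;0.06 0 0 0 0 0 0")

```text
time: 31.57
eef_pos: [492.8, 131.0, 93.5]
tool_rot: [[1.0, -0.02, -0.001], [-0.02, -1.0, -0.001], [-0.001, 0.001, -1.0]]
wrist_force: [-0.5, 0.3, -0.4]
grip_width: 0.7
```

```bash
python3 go.py 493 133.5 63 -1.2
```

```text
t 31.57 pos [492.8 131.   93.5] F [-0.54  0.34 -0.44]
d [ 0.1533 -2.5183 30.4795] rot [0.0013 0.0011 0.0006] j [ -19.   36.    1.  116.   -1.   28. -108.]
```

Call:
move_arm(series="0.06 0 -0.001 0.004 0.001 0.001 0;0.06 0 -0.001 0.006 0 0 0;0.06 0 0 0.006 0 0 0;0.06 0 0 0.005 0 0 0;0.06 0 0 0.003 0 0 0;0.06 0 0 0.001 0 0 0;0.06 0 0 0.001 0 0 0;0.06 0 0 0 0 0 0")

```text
time: 32.23
eef_pos: [493.0, 133.1, 64.6]
tool_rot: [[1.0, -0.021, 0.0], [-0.021, -1.0, -0.0], [0.0, 0.0, -1.0]]
wrist_force: [0.5, 0.3, -0.3]
grip_width: 0.701
```

```bash
python3 go.py 493 133.5 63 -1.2;  python3 - <<'E'
from h import *
c=viewer.read_camera("scene"); f=c["frame"]
cv2.imwrite("pics/g2.png",cv2.resize(f[205:280,330:430],None,fx=6,fy=6,interpolation=cv2.INTER_CUBIC))
E
```

```text
t 32.23 pos [493.  133.1  64.6] F [ 0.46  0.31 -0.34]
d [-0.0515 -0.4371  1.5943] rot [ 0.0002 -0.0002  0.0003] j [ -19.   39.    1.  117.   -1.   24. -108.]
```

View pics/g2.png

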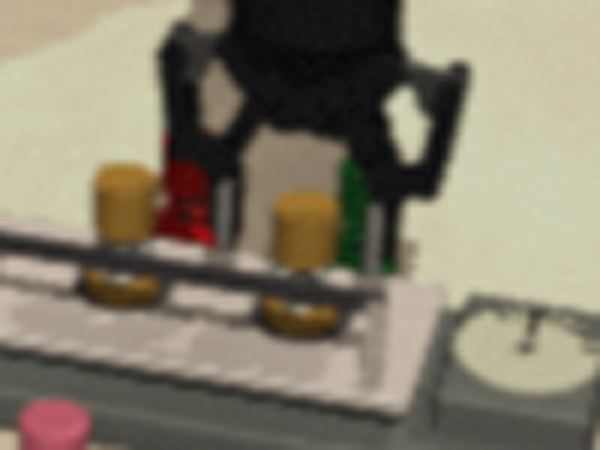

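The pads straddle the left cap over its full height, with the cap at (307,230) and the pads at (225,215) and (375,240). Closing.

Call:
move_arm(series="0.015 0 0 0 0 0 0;0.015 0 0 0 0 0 0;0.015 0 0 0 0 0 0;0.015 0 0 0 0 0 0;0.015 0 0 0 0 0 0;0.015 0 0 0 0 0 0;0.015 0 0 0 0 0 0;0.015 0 0 0 0 0 0", grip_force=35)

```text
time: 32.95
eef_pos: [493.5, 133.1, 65.5]
tool_rot: [[1.0, -0.021, 0.002], [-0.021, -1.0, 0.0], [0.002, -0.0, -1.0]]
wrist_force: [0.4, 0.6, -1.0]
grip_width: 0.326
```

```bash
python3 go.py 493 133.5 130 -1.2; python3 f.py 3
```

```text
t 32.95 pos [493.5 133.1  65.5] F [ 0.45  0.63 -1.04]
d [ -0.3852  -0.3706 -64.5033] rot [-0.0003 -0.0016  0.0002] j [ -19.   39.    1.  117.   -1.   24. -108.]
[-0.18  0.24 -1.25] [493.5 133.1  65.5] 33.1
```

Grasped (about 28 mm). Lifting about 80 mm.

Call:
move_arm(series="0.015 0 0 -0.003 0 0 0;0.015 0 0 -0.006 0 0 0;0.015 0 0 -0.012 0 -0.001 0;0.015 0 0 -0.015 0 -0.001 0;0.015 0 0 -0.015 0 0 0;0.015 0 0 -0.012 0 0 0;0.015 0 0 -0.006 0 0 0;0.015 0 0 -0.003 0 0 0")

```text
time: 33.77
eef_pos: [492.4, 132.8, 142.1]
tool_rot: [[1.0, -0.021, -0.003], [-0.021, -1.0, -0.0], [-0.003, 0.0, -1.0]]
wrist_force: [0.1, 0.4, -1.1]
grip_width: 0.329
```

```bash
python3 go.py 529 -291 148 -1.2; python3 f.py 2
```

```text
t 33.77 pos [492.4 132.8 142.1] F [ 0.1   0.37 -1.13]
d [ 45.3469 422.9533  -5.8558] rot [0.0005 0.0027 0.0002] j [ -19.   31.    1.  114.   -1.   35. -108.]
[-0.17 -0.02 -1.14] [492.4 132.8 141.5] 33.87
```

Call:
move_arm(series="0.015 0.0015 0.012 -0.002 0 0.001 0;0.015 0.003 0.024 -0.002 0 0.001 0;0.015 0.003 0.030 0 0 0 0;0.015 0.003 0.030 0 0 0 0;0.015 0.003 0.030 0 0 0 0;0.015 0.003 0.030 0 0 0 0;0.015 0.003 0.030 0 0 0 0;0.015 0.003 0.030 0 0 0 0")

```text
time: 34.53
eef_pos: [507.7, -89.1, 140.3]
tool_rot: [[1.0, -0.005, -0.011], [-0.005, -1.0, 0.002], [-0.011, -0.002, -1.0]]
wrist_force: [0.6, 0.1, -0.9]
grip_width: 0.33
```

```bash
python3 go.py 529 -291 140 -1.2
```

```text
t 34.53 pos [507.7 -89.1 140.3] F [ 0.62  0.11 -0.88]
d [ 22.3851 201.8025  -0.2356] rot [-0.0014  0.0111  0.0158] j [  7.  32.  -1. 112.   1.  36. -84.]
```

Call:
move_arm(series="0.015 0.003 0.030 0 0 0.002 0.003;0.015 0.003 0.030 0 0 0.002 0.003;0.015 0.003 0.030 0 0 0.002 0.003;0.015 0.003 0.028 0 0 0.002 0.002;0.015 0.003 0.024 0 0 0.001 0.002;0.015 0.002 0.016 0 0 0 0.002;0.015 0.001 0.008 0 0 0 0;0.015 0 0.003 0 0 0 0")

```text
time: 35.2
eef_pos: [511.6, -284.0, 133.0]
tool_rot: [[0.999, -0.039, -0.016], [-0.039, -0.999, -0.002], [-0.016, 0.003, -1.0]]
wrist_force: [-0.1, -0.2, -0.5]
grip_width: 0.328
```

```bash
python3 - <<'E'
from h import *
import pickle
c=viewer.read_camera("wrist"); cv2.imwrite("pics/v1.png",c["frame"]); pickle.dump(c,open("v1.pkl","wb"))
print(proj(c,(529,-291,35),True))
E
python3 go.py 529 -291 100 -1.2
```

```text
[330.43664574 208.49400763]
t 35.25 pos [ 511.1 -284.2  133. ] F [-0.67 -1.64 -1.7 ]
d [18.6522  5.9709 32.6898] rot [ 0.0032  0.0167 -0.018 ] j [ 27.  37.  -1. 102.   2.  42. -68.]
```

View pics/v1.png

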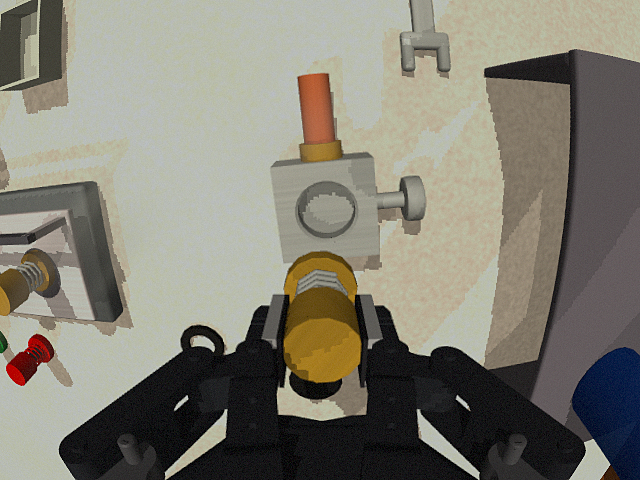

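Wrist view: the bore mouth is centred at about (327,210), spanning x 298–356 and y 181–238. The held cartridge is upright, with foot edges at x ≈ 285 and 357 and its far edge at y ≈ 252. Now checking both against the calibration.

Run:
```python
from h import *
import pickle
from scipy.optimize import least_squares
np.set_printoptions(precision=1,suppress=True)
c=pickle.load(open("v1.pkl","rb")); s=arm.observe(); p=np.array(s["eef_pos"])
def ring(x,y,z,r): return np.array([proj(c,(x+r*np.cos(a),y+r*np.sin(a),z),True) for a in np.arange(0,6.28,.05)])
def box(q): return np.array([q[:,0].min(),q[:,0].max(),q[:,1].min(),q[:,1].max()])
print("bore@35",onz(c,327,210,35,True))
f=least_squares(lambda v: box(ring(v[0],v[1],35,20))-[298,356,181,238],[529,-291]); print(f.x,f.fun)
hs=cv2.cvtColor(c["frame"],cv2.COLOR_BGR2HSV); m=(hs[:,:,1]>150)&(hs[:,:,0]>12)&(hs[:,:,0]<28)
for r in range(248,286,3):
  w=np.where(m[r,270:375])[0]; print(r,(w.min()+270,w.max()+270) if len(w) else None,end=" ")
for z in (113,122): print("\nfoot pred",z,box(ring(p[0],p[1],z,18)))
```

```text
bore@35 [ 528.  -288.6   35. ]
[ 528.  -288.6] [-0.   0.   0.5 -0.5]
248 None 251 None 254 (np.int64(307), np.int64(334)) 257 (np.int64(299), np.int64(341)) 260 (np.int64(296), np.int64(343)) 263 (np.int64(294), np.int64(346)) 266 (np.int64(292), np.int64(349)) 269 (np.int64(289), np.int64(351)) 272 (np.int64(288), np.int64(351)) 275 (np.int64(288), np.int64(353)) 278 (np.int64(287), np.int64(354)) 281 (np.int64(286), np.int64(355)) 284 (np.int64(285), np.int64(356)) 
foot pred 113 [286.5 357.5 249.8 313.3]

foot pred 122 [285.  359.1 256.8 322.4]
```

Call:
move_arm(series="0.015 0.004 0.001 0.003 0.001 0.004 -0.005;0.015 0.005 0.001 0.006 0.001 0.004 -0.005;0.015 0.004 0.001 0.007 0.001 0.004 -0.005;0.015 0.002 0.0005 0.007 0 0.003 -0.003;0.015 0.001 0 0.005 0 0 0;0.015 0.0005 0 0.002 0 0 0;0.015 0 0 0.001 0 0 0;0.015 0 0 0 0 0 0")

```text
time: 35.92
eef_pos: [529.4, -279.5, 96.5]
tool_rot: [[1.0, -0.009, -0.004], [-0.008, -1.0, 0.007], [-0.004, -0.007, -1.0]]
wrist_force: [-0.4, 0.8, -1.9]
grip_width: 0.328
```

```bash
python3 go.py 529.3 -289.5 80 -1.2; python3 f.py 2
```

```text
t 35.92 pos [ 529.4 -279.5   96.5] F [-0.4   0.81 -1.86]
d [ 0.0539 10.1123 16.4739] rot [-0.0068  0.0036  0.0124] j [ 27.  41.  -2. 101.   2.  38. -67.]
[-0.44 -0.2  -1.29] [ 529.5 -279.9   97. ] 36.02
```

Call:
move_arm(series="0.015 0 0.002 0.002 -0.002 0.001 0.004;0.015 0 0.002 0.002 -0.002 0.001 0.004;0.015 0 0.002 0.003 -0.002 0.001 0.003;0.015 0 0.001 0.003 -0.001 0 0;0.015 0 0.001 0.002 0 0 0;0.015 0 0 0.001 0 0 0;0.015 0 0 0 0 0 0;0.015 0 0 0 0 0 0")

```text
time: 36.68
eef_pos: [529.5, -290.0, 83.7]
tool_rot: [[1.0, -0.022, 0.002], [-0.022, -1.0, -0.003], [0.002, 0.003, -1.0]]
wrist_force: [0.6, 0.3, -1.4]
grip_width: 0.329
```

```bash
python3 go.py 529.3 -289.5 62 -1.2
```

```text
t 36.68 pos [ 529.5 -290.    83.7] F [ 0.59  0.31 -1.37]
d [-0.2109 -0.5315 21.7207] rot [ 0.003  -0.0019 -0.0015] j [ 27.  42.  -2. 101.   2.  36. -67.]
```

Call:
move_arm(series="0.015 0 0 0.002 0.001 -0.001 -0.001;0.015 0 0 0.003 0.001 -0.001 0;0.015 0 0 0.004 0.001 0 0;0.015 0 0 0.004 0 0 0;0.015 0 0 0.003 0 0 0;0.015 0 0 0.002 0 0 0;0.015 0 0 0.0005 0 0 0;0.015 0 0 0 0 0 0")

```text
time: 37.35
eef_pos: [529.5, -289.6, 62.9]
tool_rot: [[1.0, -0.021, -0.001], [-0.021, -1.0, 0.001], [-0.001, -0.001, -1.0]]
wrist_force: [0.6, 0.0, -1.0]
grip_width: 0.328
```

```bash
python3 go.py 529.3 -289.5 62 -1.2
python3 - <<'E'
from h import *
import pickle
np.set_printoptions(precision=1,suppress=True)
c=viewer.read_camera("wrist"); pickle.dump(c,open("v2.pkl","wb"))
f=c["frame"][190:350,220:433]
cv2.imwrite("pics/v2.png",cv2.resize(f,None,fx=3.75,fy=3.75,interpolation=cv2.INTER_CUBIC))
p=np.array(arm.observe()["eef_pos"])
def ring(x,y,z,r): return np.array([proj(c,(x+r*np.cos(a),y+r*np.sin(a),z),True) for a in np.arange(0,6.28,.05)])
def box(q): return np.array([q[:,0].min(),q[:,0].max(),q[:,1].min(),q[:,1].max()])
b=lambda q:(box(q)-[220,220,190,190])*3.75
print("bore",b(ring(528,-288.6,35,20)),b(ring(529,-291.3,35,20)),"foot",b(ring(p[0],p[1],p[2]-20,18)),b(ring(p[0],p[1],p[2]-10,18)))
E
```

```text
t 37.35 pos [ 529.5 -289.6   62.9] F [ 0.61  0.03 -1.01]
d [-0.2219 -0.08    0.9367] rot [-0.0009  0.0006  0.    ] j [ 27.  44.  -2. 102.   2.  34. -67.]
bore [233.1 516.7 199.2 456.5] [251.7 535.9 191.8 450.3] foot [248.5 514.7 223.  463.2] [241.7 521.4 251.1 500.4]
```

View pics/v2.png

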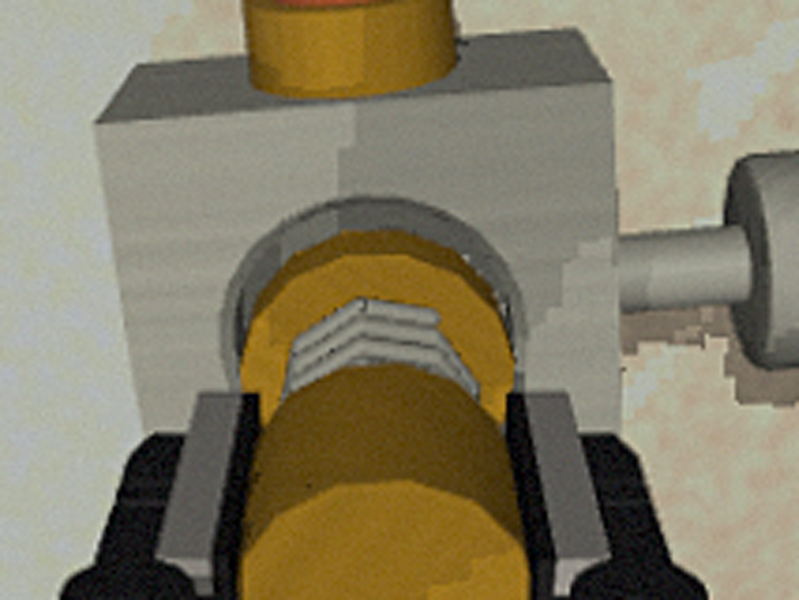

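The foot sits over the bore: foot edges at x = 242–514 with far edge y = 231, bore edges at x = 222–524 with far edge y = 197. The foot centre is about (+0.7, -0.8) mm off, so I'll correct that and descend gently.

Call:
move_arm(series="0.015 -0.0003 -0.0004 0.001 0 0 0;0.015 -0.0003 -0.0004 0.002 0 0 0;0.015 0 0 0.002 0 0 0;0.015 0 0 0.002 0 0 0;0.015 0 0 0.0015 0 0 0;0.015 0 0 0.001 0 0 0;0.015 0 0 0.0005 0 0 0;0.015 0 0 0 0 0 0")

```text
time: 38.07
eef_pos: [529.3, -288.8, 52.4]
tool_rot: [[1.0, -0.021, 0.0], [-0.021, -1.0, 0.0], [0.0, -0.0, -1.0]]
wrist_force: [0.1, 0.6, -0.5]
grip_width: 0.326
```

```bash
python3 f.py 3; python3 go.py 529 -288.8 43 -1.2
```

```text
[ 0.36 -0.13 -0.15] [ 529.4 -288.9   52.7] 38.22
t 38.22 pos [ 529.4 -288.9   52.7] F [-0.21 -0.5  -0.54]
d [-0.384  -0.0673  9.6603] rot [-0.0003 -0.0007  0.    ] j [ 27.  45.  -2. 102.   2.  33. -67.]
```

Call:
move_arm(series="0.015 -0.0003 0 0.001 0 0 0;0.015 -0.0002 0 0.001 0 0 0;0.015 0 0 0.001 0 0 0;0.015 0 0 0.0005 0 0 0;0.015 0 0 0 0 0 0;0.015 0 0 0 0 0 0;0.015 0 0 0 0 0 0;0.015 0 0 0 0 0 0")

```text
time: 38.88
eef_pos: [529.0, -289.0, 49.0]
tool_rot: [[1.0, -0.021, 0.001], [-0.021, -1.0, -0.0], [0.001, -0.0, -1.0]]
wrist_force: [1.0, 0.1, -1.7]
grip_width: 0.329
```

```bash
python3 f.py 4
```

```text
[-0.28  0.35 -1.19] [ 529. -289.   49.] 39.08
```

Still hanging free (-1.2 N) with the foot about 6 mm inside the bore. Going on down.

Call:
move_arm(series="0.015 0 0 0.001 0 0 0;0.015 0 0 0.001 0 0 0;0.015 0 0 0.001 0 0 0;0.015 0 0 0.001 0 0 0;0.015 0 0 0.001 0 0 0;0.015 0 0 0.0005 0 0 0;0.015 0 0 0 0 0 0;0.015 0 0 0 0 0 0")

```text
time: 39.75
eef_pos: [528.9, -288.9, 42.8]
tool_rot: [[1.0, -0.021, 0.001], [-0.021, -1.0, 0.0], [0.001, -0.0, -1.0]]
wrist_force: [0.2, -0.6, -0.9]
grip_width: 0.327
```

```bash
python3 f.py 4
```

```text
[-0.25  0.24 -0.95] [ 529.  -289.    42.9] 39.95
```

Call:
move_arm(series="0.015 0 0 0.001 0 0 0;0.015 0 0 0.0008 0 0 0;0.015 0 0 0.0004 0 0 0;0.015 0 0 0 0 0 0;0.015 0 0 0 0 0 0;0.015 0 0 0 0 0 0;0.015 0 0 0 0 0 0;0.015 0 0 0 0 0 0")

```text
time: 40.62
eef_pos: [529.1, -289.0, 40.6]
tool_rot: [[1.0, -0.021, 0.001], [-0.021, -1.0, -0.0], [0.001, 0.0, -1.0]]
wrist_force: [0.1, 0.3, -0.5]
grip_width: 0.327
```

```bash
python3 f.py 4
```

```text
[-0.1  -0.05 -1.17] [ 529.1 -289.    40.6] 40.82
```

Call:
move_arm(series="0.015 0 0 0.001 0 0 0;0.015 0 0 0.0006 0 0 0;0.015 0 0 0 0 0 0;0.015 0 0 0 0 0 0;0.015 0 0 0 0 0 0;0.015 0 0 0 0 0 0;0.015 0 0 0 0 0 0;0.015 0 0 0 0 0 0")

```text
time: 41.48
eef_pos: [529.3, -289.0, 40.1]
tool_rot: [[1.0, -0.021, 0.002], [-0.021, -1.0, -0.0], [0.002, 0.0, -1.0]]
wrist_force: [-0.9, 0.2, 1.5]
grip_width: 0.332
```

```bash
python3 f.py 4
```

```text
[-0.63  0.37  1.6 ] [ 529.3 -289.1   40.1] 41.68
```

Call:
move_arm(series="0.015 0 0 0.001 0 0 0;0.015 0 0 0.0006 0 0 0;0.015 0 0 0 0 0 0;0.015 0 0 0 0 0 0;0.015 0 0 0 0 0 0;0.015 0 0 0 0 0 0;0.015 0 0 0 0 0 0;0.015 0 0 0 0 0 0")

```text
time: 42.35
eef_pos: [529.3, -289.0, 38.7]
tool_rot: [[1.0, -0.021, 0.002], [-0.021, -1.0, -0.0], [0.002, 0.0, -1.0]]
wrist_force: [-0.8, 0.4, 2.3]
grip_width: 0.333
```

```bash
python3 f.py 4
```

```text
[-1.1   0.41  2.25] [ 529.3 -289.    38.7] 42.55
```

Bottomed out at z ≈ 40.3, as predicted (fully home). Easing up slightly and letting go.

Call:
move_arm(series="0.015 0 0 -0.0008 0 0 0;0.015 0 0 -0.0005 0 0 0;0.065 0 0 0 0 0 0;0.065 0 0 0 0 0 0;0.065 0 0 0 0 0 0;0.065 0 0 0 0 0 0;0.065 0 0 0 0 0 0;0.065 0 0 0 0 0 0")

```text
time: 43.22
eef_pos: [529.8, -289.4, 39.2]
tool_rot: [[1.0, -0.021, 0.003], [-0.021, -1.0, -0.001], [0.003, 0.001, -1.0]]
wrist_force: [-0.2, 0.8, -0.3]
grip_width: 0.76
```

```bash
python3 f.py 2
```

```text
[0.25 0.29 0.1 ] [ 529.8 -289.4   39.2] 43.32
```

Released with no residual force. Retracting straight up.

Call:
move_arm(series="0.065 0 0 -0.004 0 0 0;0.065 0 0 -0.008 0 -0.001 0;0.065 0 0 -0.015 0 -0.001 0;0.065 0 0 -0.020 0 0 0;0.065 0 0 -0.025 0 0 0;0.065 0 0 -0.025 0 0 0;0.065 0 0 -0.020 0 0 0;0.065 0 0 -0.010 0 0 0")

```text
time: 43.98
eef_pos: [527.7, -288.2, 172.3]
tool_rot: [[1.0, -0.021, -0.005], [-0.021, -1.0, 0.002], [-0.005, -0.002, -1.0]]
wrist_force: [1.0, -0.5, -0.8]
grip_width: 0.765
```

Call:
move_arm(series="0.065 0 0 -0.002 0 0 0;0.065 0 0 0 0 0 0;0.065 0 0 0 0 0 0;0.065 0 0 0 0 0 0;0.065 0 0 0 0 0 0;0.065 0 0 0 0 0 0;0.065 0 0 0 0 0 0;0.065 0 0 0 0 0 0")

```text
time: 44.65
eef_pos: [526.3, -287.5, 172.7]
tool_rot: [[1.0, -0.021, -0.008], [-0.021, -1.0, 0.003], [-0.008, -0.003, -1.0]]
wrist_force: [0.1, -0.2, -0.4]
grip_width: 0.763
```

```bash
python3 f.py 2
python3 - <<'E'
from h import *
np.set_printoptions(precision=1,suppress=True)
c=viewer.read_camera("wrist"); hs=cv2.cvtColor(c["frame"],cv2.COLOR_BGR2HSV)
m=((hs[:,:,1]>150)&(hs[:,:,0]>12)&(hs[:,:,0]<28)&(hs[:,:,2]>60)).astype(np.uint8)
n,l,st,ce=cv2.connectedComponentsWithStats(m)
for i in range(1,n):
  if st[i,4]>150: print(st[i],ce[i])
def ring(x,y,z,r): return np.array([proj(c,(x+r*np.cos(a),y+r*np.sin(a),z),True) for a in np.arange(0,6.28,.05)])
def box(q): return np.r_[q[:,0].min(),q[:,1].min(),np.ptp(q[:,0]),np.ptp(q[:,1])]
for z in (80,54): print("cap pred",z,box(ring(528.3,-288.7,z,15)))
print("if on rim",box(ring(528.3,-288.7,95,15)))
c=viewer.read_camera("scene")
cv2.imwrite("pics/end.png",c["frame"])
E
```

```text
[ 0.91  0.02 -0.  ] [ 526.4 -287.5  172.9] 44.75
[301 157  37  18 526] [319.5 166.2]
[ 302  194   43   59 2006] [323.2 223.5]
[  0 248  19  33 247] [ 10.  262.6]
[ 18 272  24  32 402] [ 28.8 288.7]
cap pred 80 [302.  212.7  43.6  41.4]
cap pred 54 [303.9 203.6  39.8  38.1]
if on rim [300.8 218.8  46.2  43.6]
```

The cap blob matches the "fully home" prediction: near edge at row 253 against 254 predicted (262 if it were on the rim). One last numeric check that nothing else moved, then hand in.

Run:
```python
from h import *
import pickle
a=pickle.load(open("top.pkl","rb"))["frame"]; b=viewer.read_camera("top")["frame"]
d=(cv2.blur(cv2.absdiff(a,b),(3,3)).max(2)>35).astype(np.uint8)
n,l,st,ce=cv2.connectedComponentsWithStats(d)
print([tuple(s) for s in st[1:] if s[4]>12])
print(arm.observe()["wrist_force"])
arm.job_done()
```

```text
[(np.int32(334), np.int32(169), np.int32(159), np.int32(311), np.int32(19655)), (np.int32(487), np.int32(202), np.int32(5), np.int32(15), np.int32(34)), (np.int32(472), np.int32(250), np.int32(16), np.int32(17), np.int32(65)), (np.int32(253), np.int32(266), np.int32(13), np.int32(14), np.int32(125)), (np.int32(474), np.int32(268), np.int32(5), np.int32(25), np.int32(42)), (np.int32(259), np.int32(282), np.int32(12), np.int32(10), np.int32(78)), (np.int32(267), np.int32(306), np.int32(9), np.int32(5), np.int32(34)), (np.int32(469), np.int32(311), np.int32(19), np.int32(9), np.int32(85)), (np.int32(473), np.int32(350), np.int32(167), np.int32(130), np.int32(10520)), (np.int32(466), np.int32(391), np.int32(19), np.int32(15), np.int32(75)), (np.int32(337), np.int32(444), np.int32(13), np.int32(21), np.int32(113)), (np.int32(301), np.int32(454), np.int32(30), np.int32(20), np.int32(216)), (np.int32(285), np.int32(466), np.int32(15), np.int32(14), np.int32(122)), (np.int32(314), np.int32(466), np.int32(11), np.int32(14), np.int32(75))]
[ 0.32176199 -0.32275164  0.6154105 ]
the job is handed in; nothing more can be done
```

I pressed the three cartridges from left to right, set the 11 N one (the left one) in the valve bore, and handed the job in at about 45 s. No verdict is reported.

| Cartridge | Force at the mark (wrist) | Dial needle | Cap travel from the force (mark is 12 mm) |
|---|---|---|---|
| Left | 11.2 N | 0.905 rad (11.3 N) | about 12.3 mm |
| Middle | 6.3 N | 0.51 rad (6.3 N), poor fit | about 12.8 mm |
| Right | 17.0 N (16.8 N after zero offset) | not in view | about 11.9 mm |

- **Holds:** Each cartridge was held for over half a second. The left one needed a second hold because the first crept up about 1.5 mm. The middle one briefly reached about 13.3 mm while I corrected it.
- **Placing:** The foot touched bottom at the expected depth. After I let go, the wrist view showed the cap centred and at the height expected for fully home (near edge at row 253; 254 expected, 262 if it sat on the rim). No force remained on the tool.
- **Rest of the scene:** A before-and-after comparison of the top view showed the left cartridge gone and no change at the other two or at the objects outside the arm's view. The arm and its shadow hid the valve, wrench, seal, plug and part of the shelf riser in that view, so those were not checked.
- **Disagreement:** The shut fingertips turned out about 8 mm behind the reported TCP, not 25 mm ahead of it as stated. I worked from contact and the camera images instead.

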